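# Stir the drying wooden pieces level and hang up the rod

## Task

The turned wooden plugs and balls drying in the steel pan lie in two heaps. Take the stirring rod from its stand, put it down among them and, starting at the side of the pan with the lug, stir wide round the pan at least two full turns anticlockwise seen from above, going on until none lies on top of another. Then hang the rod upright in the fork of its stand again and let go; touch the plugs and balls with the rod only, spill none, and leave the pan standing where it is and everything else on the bench alone.

Things in the scene. Friction and masses are not known exactly. Their poses are not given: they have to be found in the camera images.
- pan: Round steel pan, loose, 0.9 kg, 200 mm outside diameter, 75 mm high, upright wall 4 mm thick, inner floor 5 mm above its underside. One dark wire lug (small loop handle, 45 mm wide, 64 mm up, reaching 142 mm from the centre) at one side. Origin: centre of the underside; x points to the lug, z up.
- rod: Wooden stirring rod, 80 g, hanging upright in its stand's fork. From below: round rod 16 mm thick, 120 mm long; round collar 60 mm across, 8 mm thick, resting on the fork; block grip 24 mm (its x) by 36 mm (its y), from 8 to 64 mm above the collar's underside. Origin: on the axis at the collar's underside; z up. Can be lifted straight up out of the fork.
- rod_tip (a point): Centre of the rod's lower end, 120 mm below the rod's origin.
- stand: Fixed stand: dark wooden foot 190 x 110 x 16 mm, a post 56 mm wide, and a fork of two level steel arms, 12 mm wide, 32 mm apart, tops 150 mm above the bench. Origin: on the bench under the hanging place; x along the arms towards the post (its near face at +90 mm, top level with the arms; the arms' open ends at -35 mm), z up.
- stand_hang (a point): Point midway between the arms' tops where the rod's origin belongs (150 mm above the bench, straight above the stand's origin).
- plug0_center (a point): Centre of one of six alike wooden plugs in the pan: plain turned cylinders 26 mm in diameter, 30 mm tall, 11 g, loose. Plugs and balls start in two heaps, one on either side of the pan's middle, heap middles 45 mm off it: three plugs standing on the floor with a ball on top of them.
- plug1_center (a point): Centre of another of the six wooden plugs.
- plug2_center (a point): Centre of another of the six wooden plugs.
- plug3_center (a point): Centre of another of the six wooden plugs.
- plug4_center (a point): Centre of another of the six wooden plugs.
- plug5_center (a point): Centre of another of the six wooden plugs.
- ball0_center (a point): Centre of one of two alike plain wooden balls, 30 mm in diameter, 11 g, loose, each at first on top of three plugs.
- ball1_center (a point): Centre of the other wooden ball.
- tape: Bystander: roll of paper tape lying flat, 68 mm across, 25 mm high. Origin at the centre of its underside.
- glue: Bystander: white glue bottle, 56 mm across, 170 mm high. Origin at the centre of its underside.
Things that resemble listed ones, but are neither listed nor needed, are in the scene too. Leave any green, pink or red look-alike of the part that bears plug4_center alone.

How it is judged:
By the outcome, as a careful person would: the job done as asked, in the order asked, and still so for the second after the job is handed in, with the robot touching nothing.
It also fails if it takes over 69 s, if anything falls off the work surface, if the arm or the gripper's body presses on something with over 40 N, if the wrist force passes 120 N, or if a joint passes its speed limit or range.

## Robot

A 6-joint arm with a two-finger parallel gripper is mounted at the origin on the work surface. World frame = base frame: x ahead of the robot, y to its left, z up, the work surface at z = 0. Lengths are in mm, angles in rad, forces in N, time in s.
With the tool pointing down it reaches from about 350 to 975 mm from the base axis. Payload 7.1 kg.
Tool frame: the origin (TCP) lies at the very end of the fingers, on their centre line; the grasp point (between the pads) lies 19 mm behind it; z points along the fingers, y is the line along which they close (so a half turn about z gives the same grasp; the last joint's range is limited). The gripper opens to 88 mm and grips with 3 to 60 N. Pads are 20 mm wide; open, the fingers measure 115 mm over their backs; the gripper's body (75 mm by 178 mm) begins 61 mm behind the grasp point.
Start: joints at [-1.162, 0.423, 1.63, -0, 1.089, -0.019], TCP at [259.309, -568.651, 222.675] pointing down, gripper open.
Joint ranges: [-3, 3], [-0.9, 2.11], [0.09, 2.58], [-1.31, 4.45], [0.11, 2.69], [-2.54, 2.54]. Speed limits (rad/s): [2.39, 2.39, 3.01, 3.14, 3.14, 3.14].

## Interface

Orientations are given as a rotation vector (axis times angle).
In Python, from workcell import ctrl, optics gives the robot as it stands.
- The arm moves only by the shell command python3 -m jog 'ROWS'. ROWS is JSON, a list of rows, each a list of 7 numbers: the shift along the tool's x, y, z in units of 40 mm (1.0 is 40 mm), then the turn, a rotation vector about the tool's x, y, z in units of 6 degrees (1.0 is 6 degrees), then the opening, from 0 (shut) to 1 (fully open). A call has 1 to 20 rows; each row shifts and turns the commanded pose from where the row before left it, along the tool's axes as they then stand; what a row does not reach is not made up. A row lasts 1/10 s, in which the tool goes at most 50 mm and 8.59 degrees, less where a joint would pass 70% of its speed; a pose out of reach is approached as far as the arm can. A call is refused whole if a number of a shift passes 1 or a number of a turn 1, either way. A call with a gripper value outside its range is refused whole. The fingers move at their own pace and stop on an object; the grip force is fixed at half the most. Time passes only in rows, so rows that do not move let the fingers close. It gives the time, the measured TCP pose, the force, the opening and the grip force at its end, in the units of the state.
- ctrl.get_obs(): the state, without advancing time (a new reading comes with each control period).
- optics.get_image(name): name is "side" or "top" or "wrist"; returns the picture (480x640x3 uint8, red, green, blue); there is no depth.
- optics.camera_model(name): a dict with "fov_y" (degrees; the focal length in pixels is half the picture's height over the tangent of half this angle, whatever the lens; pixels are square), "cx", "cy" (the principal point, pixels), "view" (4x4, takes a point from world to camera coordinates); the wrist camera has in their place "hand_eye" (4x4, takes a point from camera to tool coordinates, whose origin is the TCP and whose axes are the flange's). Camera axes: x right, y up, looking along -z (the intrinsics and any distortion apply to the point x, -y, -z); pixel columns grow to the right and rows downward; lengths in mm; the calibration is good to about 2 mm. A picture is of the moment at which its call begins: read the wrist's pose just before it. camera_model takes no time and is no camera call.
- ctrl.close_job(): hands the job in; it is judged then, once.
Trained networks look in the newest picture that a camera, given by its name, has taken for a name from the list of things; names that differ only in an ending like _2 or _b are one class to them, and where a whole thing is asked for, a point or a joint stands for the part that bears it (a point fixed in the world has none). Each returns a list of dicts, best first, with "conf" (0 to 1); they miss things now and then, are a little off and sometimes report something else, mostly with a low value. They report only what shows in the picture. A call takes as long as a camera call. They do not tell look-alikes from the thing itself.
- optics.masks_of(target, camera): "pixels" (480x640 bool, what is visible of it) and "extent" ([centre column, centre row, width, height] in pixels, round what is visible of it).
The state is a dict: "t": time; "qpos": joint angles; "qvel": joint speeds; "joint_torque": joint torques, N m; "ee_pos": TCP position; "orientation": TCP orientation; "ft_force": force on the tool from outside, world axes, zero at the start; "moment": the same for the moment, N m; "width": finger opening in mm; "grasp_force": force on a finger pad.
Only numpy, scipy, OpenCV 4.12 (cv2) and the standard library are available. Lean on these libraries where they do the work, as an engineer would, in place of code of your own. Each camera call takes 0.05 s, during which the arm holds its last target. There are 200 camera calls.

## Working session

There is one attempt and no reset: what is moved stays moved. The work goes in short steps, Python scripts to look and compute and a shell command to move; the robot and the scene stay as the last step left them, time stands still between calls to the robot, and variables do not carry over. Pictures are saved under pics/ and viewed, at most 10 in all, crops included, and the job is handed in when it is done.

```bash
ls; mkdir -p pics; python3 - <<'E'
from workcell import ctrl, optics
import cv2,numpy as np
ims=[]
for n in ["side","top"]:
    im=optics.get_image(n); cv2.imwrite(f"pics/{n}0.png",im[:,:,::-1])
    m=optics.camera_model(n); print(n,{k:(np.round(v,3).tolist() if k=="view" else v) for k,v in m.items()})
    for t in ["pan","rod","stand","plug0_center","ball0_center","tape","glue"]:
        print(n,t,[(round(d["conf"],2),np.round(d["extent"]).tolist()) for d in optics.masks_of(t,n)])
print(optics.camera_model("wrist")); print(ctrl.get_obs())
E
```

```text
pics
side {'fov_y': 48.688051993975435, 'cx': 320.1964118065091, 'cy': 243.10625741647485, 'view': [[0.994, -0.106, -0.023, -579.784], [0.082, 0.599, 0.796, -109.277], [-0.07, -0.794, 0.604, -1140.371], [0.0, 0.0, 0.0, 1.0]]}
side pan [(0.82, [303.0, 351.0, 113.0, 125.0])]
side rod [(0.95, [277.0, 176.0, 26.0, 76.0])]
side stand [(0.81, [294.0, 196.0, 77.0, 73.0]), (0.3, [324.0, 364.0, 17.0, 19.0])]
side plug0_center [(0.52, [271.0, 357.0, 6.0, 14.0])]
side ball0_center []
side tape [(0.85, [256.0, 274.0, 34.0, 28.0])]
side glue [(0.67, [401.0, 237.0, 26.0, 75.0]), (0.53, [341.0, 355.0, 15.0, 20.0])]
top {'fov_y': 48.87953307178927, 'cx': 315.56617640725926, 'cy': 236.51765982977307, 'view': [[-0.025, -1.0, 0.009, -65.19], [0.992, -0.023, 0.127, -611.019], [-0.127, 0.012, 0.992, -1121.42], [0.0, 0.0, 0.0, 1.0]]}
top pan [(0.76, [395.0, 272.0, 118.0, 92.0])]
top rod [(0.62, [169.0, 286.0, 34.0, 31.0])]
top stand [(0.82, [187.0, 272.0, 59.0, 91.0])]
top plug0_center [(0.68, [396.0, 297.0, 13.0, 12.0]), (0.39, [406.0, 286.0, 11.0, 15.0])]
top ball0_center [(0.69, [407.0, 292.0, 14.0, 16
[... 564 characters left out ...]
}
{'t': 0.8, 'qpos': array([-1.16201700e+00,  4.23019692e-01,  1.62989799e+00,  6.99235375e-07,
        1.08858761e+00, -1.90314419e-02]), 'qvel': array([-8.47540008e-04,  5.96580458e-04, -1.23638577e-05,  7.08203392e-04,
        3.79361402e-05, -2.97006623e-04]), 'joint_torque': array([ 1.05132738e-03, -5.44501305e+01, -2.74037147e+01,  6.44388911e-02,
        1.65630301e-02,  1.75010223e-05]), 'ee_pos': array([ 259.30404278, -568.6664068 ,  222.72603621]), 'orientation': array([3.06991016e+00, 6.66871977e-01, 2.75279807e-05]), 'ft_force': array([ 0.12641052,  0.42923889, -0.11241259]), 'moment': array([ 0.05473699,  0.02523154, -0.00227337]), 'grasp_force': 0.0, 'width': 87.85619300450925}
```

View pics/side0.png

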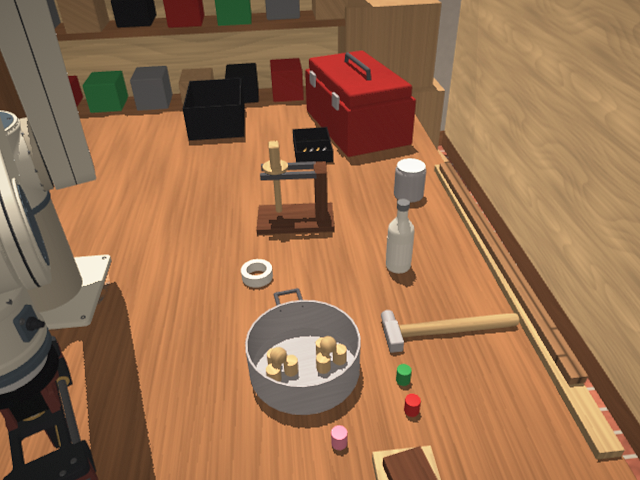

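View pics/top0.png

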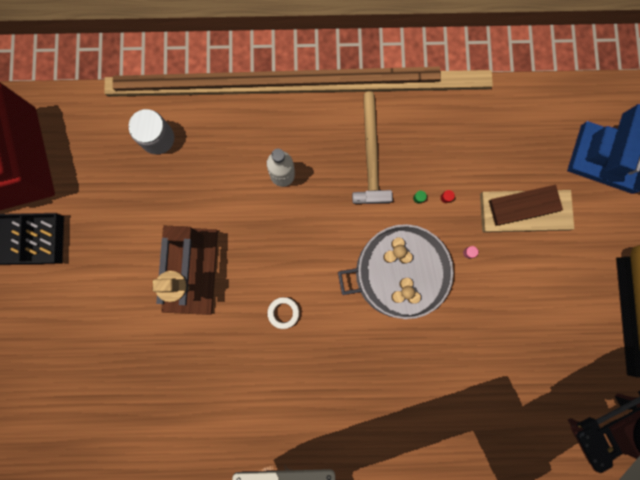

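The side view shows the pan at (303,352) with its lug at (288,296), and the rod in the stand at (277,176). The top view shows the pan at (405,271) with the lug at left (349,281), and the rod at (169,286). The green, red and pink plugs outside the pan at top (421,197), (448,197) and (472,252) are look-alikes; the six wooden ones in the pan are meant. Next: pose fits from both views.

```bash
cat > h.py <<'E'
from workcell import ctrl, optics
import numpy as np, cv2
from scipy.optimize import least_squares
from scipy.spatial.transform import Rotation as R
def cam(n,obs=None):
    m=optics.camera_model(n); f=240/np.tan(np.radians(m["fov_y"])/2)
    if n=="wrist":
        o=obs or ctrl.get_obs(); T=np.eye(4); T[:3,:3]=R.from_rotvec(o["orientation"]).as_matrix(); T[:3,3]=o["ee_pos"]
        V=np.linalg.inv(T@m["hand_eye"])
    else: V=m["view"]
    return f,m["cx"],m["cy"],np.array(V)
def proj(c,P):
    f,cx,cy,V=c; p=np.atleast_2d(P)@V[:3,:3].T+V[:3,3]
    return np.c_[cx+f*p[:,0]/-p[:,2], cy-f*p[:,1]/-p[:,2]]
def ray(c,uv):
    f,cx,cy,V=c; d=np.array([(uv[0]-cx)/f,-(uv[1]-cy)/f,-1])
    return -V[:3,:3].T@V[:3,3], V[:3,:3].T@d
def onz(c,uv,z):
    o,d=ray(c,uv); return o+d*(z-o[2])/d[2]
def tri(cs,uvs):
    A=[];b=[]
    for c,uv in zip(cs,uvs):
        o,d=ray(c,uv); d=d/np.linalg.norm(d); M=np.eye(3)-np.outer(d,d); A.append(M); b.append(M@o)
    return np.linalg.lstsq(np.vstack(A),np.hstack(b),rcond=None)[0]
def circ(r,z,n=48):
    a=np.linspace(0,2*np.pi,n,False); return np.c_[r*np.cos(a),r*np.sin(a),0*a+z]
def bb(m):
    v,u=np.nonzero(m); return np.array([u.min(),u.max()+1,v.min(),v.max()+1],float)
def mask(t,n):
    L=optics.masks_of(t,n); return L[0]["pixels"] if L else None
E
python3 - <<'E'
from h import *
C={n:cam(n) for n in("side","top")}
for n in C: optics.get_image(n)
models={"tape":(np.vstack([circ(34,0),circ(34,25)]),[600,0,0]),"glue":(None,None),
"rod":(np.vstack([circ(30,0),circ(30,8),circ(8,-120)]+[np.array([[x,y,64] for x in(-12,12) for y in(-18,18)])]),[550,350,150])}
M={(t,n):mask(t,n) for t in("rod","tape","stand","pan") for n in C}
import pickle; pickle.dump(M,open("M.pkl","wb"))
for t in("rod","tape"):
    P,x0=models[t]
    def res(x):
        r=[]
        for n in C:
            q=proj(C[n],P+x); b=bb(M[t,n]); r+=list(np.array([q[:,0].min(),q[:,0].max(),q[:,1].min(),q[:,1].max()])-b)
        return r
    s=least_squares(res,x0,loss="soft_l1"); print(t,s.x.round(1),np.round(res(s.x),1))
# pan: circles at z=75 outer
from itertools import product
def mkpan(x):
    return [np.vstack([circ(100,0),circ(100,75)])+[x[0],x[1],x[2]],]
def hull(q): return cv2.convexHull(q.astype(np.float32))[:,0]
def panres(x):
    a=x[3]; Rz=R.from_euler("z",a).as_matrix()
    P=np.vstack([circ(100,0),circ(100,75),np.array([[142,-22,64],[142,22,64]])@Rz.T])+[x[0],x[1],x[2]]
    r=[]
    for n in C:
        q=proj(C[n],P); b=bb(M["pan",n]); r+=list(np.array([q[:,0].min(),q[:,0].max(),q[:,1].min(),q[:,1].max()])-b)
    return r
s=least_squares(panres,[580,-150,0,1.5],loss="soft_l1",x_scale=[10,10,10,.2]); print("pan",s.x.round(2),np.round(panres(s.x),1))
# checks by known pixel at height
print("pan top view rim centre", onz(C["top"],(405,271),75).round(), "heaps",onz(C["top"],(400,251),50).round(),onz(C["top"],(408,292),50).round())
print("lug", onz(C["top"],(346,282),64).round())
E
```

```text
rod [503.7 210.4 146.1] [-0.1  0.6 -0.2  0.3 -1.3  1.9  0.8 -0.3]
tape [445.3  -6.5  -0.7] [-0.6  1.6 -0.4  0.5 -0.8  0.6 -0.1  0.4]
pan [ 5.2674e+02 -2.6871e+02 -2.8000e-01  1.5400e+00] [-0.8  0.  -0.3  0.6 -0.4  0.  -0.7 -0.2]
pan top view rim centre [ 527. -267.   75.] heaps [ 572. -262.   50.] [ 483. -276.   50.]
lug [ 507. -142.   64.]
```

Fits: the rod is near (504,210) and the pan at (527,-268). The lug lies at about 98° and the heaps at about 8° and 188°, so they are perpendicular as they should be. Next I move over to look at the rod from the wrist.

```bash
python3 -m jog '[[1,0,-0.67,0,0,1,1],[1,0,-0.67,0,0,1,1],[1,0,-0.67,0,0,1,1],[1,0,-0.67,0,0,1,1],[0,-1,0,0,0,0,1],[0,-1,0,0,0,0,1],[0,-1,0,0,0,0,1],[0,-1,0,0,0,0,1],[0,-1,0,0,0,0,1],[0,-1,0,0,0,0,1],[0,-1,0,0,0,0,1],[0,-1,0,0,0,0,1],[0,-1,0,0,0,0,1],[0,-1,0,0,0,0,1],[0,-1,0,0,0,0,1],[0,-1,0,0,0,0,1],[0,-1,0,0,0,0,1],[0,-1,0,0,0,0,1],[0,-1,0,0,0,0,1],[0,-1,0,0,0,0,1]]'
```

```text
t: 3.3
ee_pos: [406.4, 115.5, 330.2]
orientation: [-3.141, -0.014, -0.001]
ft_force: [0.9, 0.5, 0.7]
width: 88.0
grasp_force: 0.0
```

```bash
python3 -m jog '[[0.5,-1,0,0,0,0,1],[0.5,-1,0,0,0,0,1],[0,0,0,0,0,0,1],[0,0,0,0,0,0,1]]'; python3 - <<'E'
from h import *
o=ctrl.get_obs(); im=optics.get_image("wrist"); cv2.imwrite("pics/w1.png",im[:,:,::-1])
import pickle; pickle.dump(o,open("o1.pkl","wb"))
print(o["ee_pos"],o["orientation"])
for t in("rod","stand"): 
  for d in optics.masks_of(t,"wrist"): print(t,d["conf"],d["extent"])
E
```

```text
t: 3.7
ee_pos: [445.8, 194.7, 329.5]
orientation: [3.141, 0.017, -0.002]
ft_force: [1.6, 0.0, -0.5]
width: 87.8
grasp_force: 0.0
[445.76383617 194.65772693 329.48494821] [ 3.14088792e+00  1.69858990e-02 -1.51306958e-03]
rod 0.84 [307.2, 157.2, 71.1, 72.3]
rod 0.55 [317.8, 105.4, 100.1, 196.1]
stand 0.72 [315.0, 101.9, 98.3, 192.2]
stand 0.27 [621.1, 145.0, 37.7, 133.0]
```

View pics/w1.png

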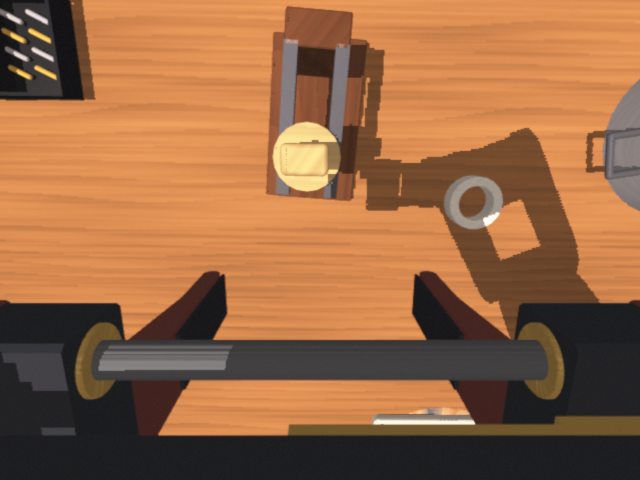

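The wrist view shows the collar at (307,157) with the grip's long side across the image. The stand arms run from (282,193) to (291,40) and from (330,197) to (342,45), with the post at the top. Now to measure these precisely.

```bash
python3 - <<'E'
from h import *
import pickle
o=pickle.load(open("o1.pkl","rb")); c=cam("wrist",o); C={"top":cam("top"),"side":cam("side"),"wrist":c}
M=pickle.load(open("M.pkl","rb")); M["rod","wrist"]=mask("rod","wrist")
P=np.vstack([circ(30,0),circ(30,8)]); G=np.array([[x,y,z] for x in(-12,12) for y in(-18,18) for z in (64,)])
def res(x):
    r=[]
    for n in C:
        Q=np.vstack([P,G@R.from_euler("z",x[3]).as_matrix().T]+([circ(8,-120)] if n!="wrist" else []))+x[:3]
        q=proj(C[n],Q); b=bb(M["rod",n]); r+=list(np.array([q[:,0].min(),q[:,0].max(),q[:,1].min(),q[:,1].max()])-b)
    return r
s=least_squares(res,[504,210,150,0],loss="soft_l1",x_scale=[10,10,10,.2]); print(s.x.round(2),np.round(res(s.x),1))
im=cv2.imread("pics/w1.png")
for uv in((282,193),(291,40),(330,197),(342,45)): print(uv,onz(c,uv,150).round(1))
print("collar",onz(c,(307.2,157.2),158).round(1))
# overlay
def draw(im,x,yaw):
    for A in (circ(30,8),np.array([[12,18,64],[12,-18,64],[-12,-18,64],[-12,18,64]])@R.from_euler("z",yaw).as_matrix().T):
        cv2.polylines(im,[np.round(proj(c,A+x)*16).astype(np.int32)],True,(255,0,0),1,cv2.LINE_AA,4)
draw(im,np.array([*s.x[:2],150]),np.radians(-4))
cv2.imwrite("pics/w1c.png",cv2.resize(im[0:220,200:420],None,fx=2.7,fy=2.7,interpolation=cv2.INTER_CUBIC))
E
```

```text
[ 5.0260e+02  2.0540e+02  1.5094e+02 -1.5000e-01] [-0.2  3.7  1.1  0.2 -0.7  0.1 -0.8 -0.2  0.8 -1.1  0.1 -1.1]
(282, 193) [470.3 228.6 150. ]
(291, 40) [598.7 219.3 150. ]
(330, 197) [467.  184.1 150. ]
(342, 45) [595.4 176.4 150. ]
collar [503.1 205.1 158. ]
```

View pics/w1c.png

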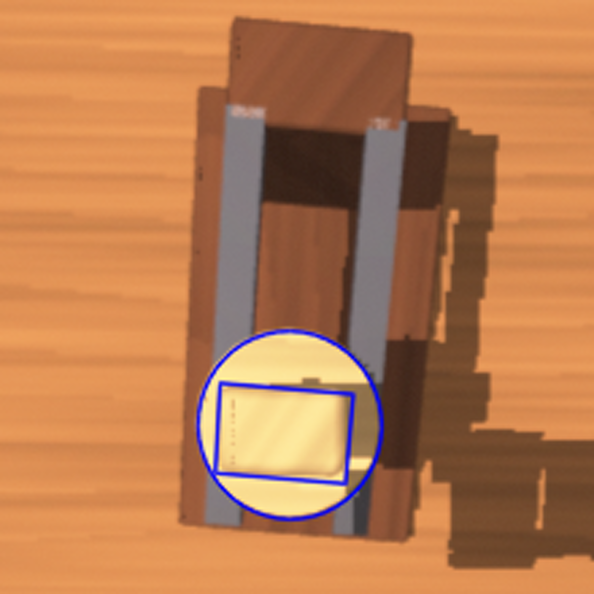

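Collar and grip outlines agree at yaw about -4°: rod at (503,205), collar underside about 150. Reaching for it.

```bash
python3 -m jog '[[0.72,-0.12,0,0,0,0,1],[0.71,-0.12,0,0,0,0,1],[0,0,0.8,0,0,0.77,1],[0,0,1,0,0,0,1],[0,0,0.9,0,0,0,1],[0,0,0.7,0,0,0,1],[0,0,0.4,0,0,0,1],[0,0,0.3,0,0,0,1],[0,0,0.0,0,0,0,1],[0,0,0.0,0,0,0,1]]'
```

```text
t: 4.9
ee_pos: [503.6, 204.0, 166.6]
orientation: [-3.139, 0.114, -0.001]
ft_force: [0.0, 0.2, 0.3]
width: 87.8
grasp_force: 0.0
```

```bash
python3 -m jog '[[0,-0.02,0.12,0,0,0,1],[0,0,0,0,0,0,0],[0,0,0,0,0,0,0],[0,0,0,0,0,0,0],[0,0,0,0,0,0,0],[0,0,0,0,0,0,0]]'
```

```text
t: 5.5
ee_pos: [503.2, 205.1, 161.2]
orientation: [-3.139, 0.113, -0.0]
ft_force: [0.0, 0.3, -0.0]
width: 51.7
grasp_force: 0.0
```

```bash
python3 -m jog '[[0,0,0,0,0,0,0],[0,0,0,0,0,0,0],[0,0,0,0,0,0,0],[0,0,0,0,0,0,0],[0,0,0,0,0,0,0]]'
```

```text
t: 6.0
ee_pos: [503.2, 205.1, 161.1]
orientation: [-3.139, 0.113, -0.0]
ft_force: [-0.8, 0.1, -0.2]
width: 36.6
grasp_force: 29.2
```

```bash
python3 -m jog '[[0,0,-0.3,0,0,0,0],[0,0,-0.7,0,0,0,0],[0,0,-0.9,0,0,0,0],[0,0,-0.9,0,0,0,0],[0,0,-0.6,0,0,0,0],[0,0,-0.1,0,0,0,0],[0.1,0.4,0,0,0,0,0],[0.1,0.8,0,0,0,0,0],[0.1,0.9,0,0,0,0,0],[0.1,1,0,0,0,0,0],[0.1,1,0,0,0,0,0],[0.1,1,0,0,0,0,0],[0.1,1,0,0,0,0,0],[0.1,1,0,0,0,0,0],[0.1,1,0,0,0,0,0],[0.1,1,0,0,0,0,0],[0.1,0.8,0,0,0,0,0],[0.1,0.5,0,0,0,0,0],[0,0.1,0,0,0,0,0],[0,0,0,0,0,0,0]]'; python3 - <<'E'
from h import *
o=ctrl.get_obs(); im=optics.get_image("top"); cv2.imwrite("pics/t2.png",cv2.resize(im[200:330,300:470],None,fx=4.5,fy=4.5)[:,:,::-1])
im=optics.get_image("side"); cv2.imwrite("pics/s2.png",cv2.resize(im[180:430,200:420],None,fx=2.3,fy=2.3)[:,:,::-1])
tip=np.array(o["ee_pos"])-[0,0,131]; org=tip+[0,0,120]
print(o["ee_pos"],o["orientation"],o["width"],"pred tip side px",proj(cam("side"),[tip,org]).round(1))
for n in("side","top"):
  m=mask("rod",n); print(n,None if m is None else bb(m))
  m=mask("pan",n); print(n,None if m is None else bb(m))
E
```

```text
t: 8.0
ee_pos: [519.7, -217.7, 299.4]
orientation: [-3.138, 0.115, 0.005]
ft_force: [-0.3, 0.3, -0.5]
width: 36.5
grasp_force: 29.2
[ 519.65067736 -217.74397387  299.42538987] [-3.13826962  0.11510363  0.00460549] 36.47875760374514 pred tip side px [[294.3 280.1]
 [290.2 222.2]]
side [270. 309. 209. 283.]
side [246. 361. 290. 415.]
top [395. 404. 292. 303.]
top [337. 449. 227. 320.]
```

View pics/s2.png

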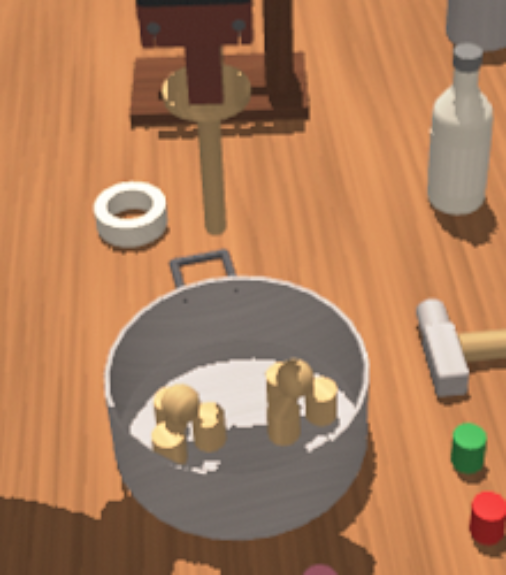

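The rod hangs upright with its tip at side (294,281), as predicted; the pan and both heaps are undisturbed. Lowering at the lug side and working out the stirring circle.

```bash
python3 -m jog '[[0,0,0.4,0,0,0,0],[0,0,0.7,0,0,0,0],[0,0,0.8,0,0,0,0],[0,0,0.8,0,0,0,0],[0,0,0.6,0,0,0,0],[0,0,0.4,0,0,0,0],[0,0,0.2,0,0,0,0],[0,0,0.05,0,0,0,0],[0,0,0,0,0,0,0]]'; cat > st.py <<'E'
from h import *
o=ctrl.get_obs(); p=o["ee_pos"]; M=R.from_rotvec(o["orientation"]).as_matrix(); c=np.array([527,-268])
v=p[:2]-c; a0=np.degrees(np.arctan2(v[1],v[0])); print("angle",a0.round(1),"r",np.hypot(*v).round(1),"z",p[2].round(1))
import sys; n=int(sys.argv[1]); d=float(sys.argv[2]); r=float(sys.argv[3]); a=np.radians(a0+d*np.arange(1,n+1))
Q=np.c_[c[0]+r*np.cos(a),c[1]+r*np.sin(a),np.full(n,141.)]; Q=np.vstack([p,Q])
print((np.diff(Q,axis=0)@M/40).round(2).tolist())
E
python3 st.py 20 9 50
```

```text
t: 9.2
ee_pos: [521.4, -217.2, 143.6]
orientation: [3.139, -0.112, 0.001]
ft_force: [0.3, 0.2, -0.3]
width: 36.4
grasp_force: 29.2
angle 96.3 r 51.1 z 143.6
[[-0.18, 0.08, 0.06], [-0.18, 0.08, -0.0], [-0.16, 0.11, -0.0], [-0.15, 0.13, -0.0], [-0.12, 0.15, -0.0], [-0.1, 0.17, -0.0], [-0.07, 0.18, -0.0], [-0.04, 0.19, 0.0], [-0.01, 0.2, 0.0], [0.02, 0.2, 0.0], [0.05, 0.19, 0.0], [0.08, 0.18, 0.0], [0.11, 0.16, 0.0], [0.13, 0.15, 0.0], [0.15, 0.12, 0.0], [0.17, 0.1, 0.0], [0.18, 0.07, 0.0], [0.19, 0.04, 0.0], [0.2, 0.01, 0.0], [0.2, -0.02, 0.0]]
```

```bash
python3 -m jog '[[-0.18,0.08,0.06,0,0,0,0],[-0.18,0.08,0,0,0,0,0],[-0.16,0.11,0,0,0,0,0],[-0.15,0.13,0,0,0,0,0],[-0.12,0.15,0,0,0,0,0],[-0.1,0.17,0,0,0,0,0],[-0.07,0.18,0,0,0,0,0],[-0.04,0.19,0,0,0,0,0],[-0.01,0.2,0,0,0,0,0],[0.02,0.2,0,0,0,0,0],[0.05,0.19,0,0,0,0,0],[0.08,0.18,0,0,0,0,0],[0.11,0.16,0,0,0,0,0],[0.13,0.15,0,0,0,0,0],[0.15,0.12,0,0,0,0,0],[0.17,0.1,0,0,0,0,0],[0.18,0.07,0,0,0,0,0],[0.19,0.04,0,0,0,0,0],[0.2,0.01,0,0,0,0,0],[0.2,-0.02,0,0,0,0,0]]'; python3 st.py 20 9 50; python3 - <<'E'
from h import *
im=optics.get_image("top"); a=cv2.resize(im[210:330,330:470],(560,480))
im=optics.get_image("side"); b=cv2.resize(im[280:420,235:370],(463,480))
cv2.imwrite("pics/st1.png",cv2.resize(np.hstack([a,b])[:,:,::-1],None,fx=.77,fy=.77))
for n in("side","top"):
  m=mask("pan",n); print(n,None if m is None else bb(m))
E
```

```text
t: 11.2
ee_pos: [533.3, -317.9, 140.6]
orientation: [-3.14, 0.112, 0.0]
ft_force: [0.5, -1.1, -0.6]
width: 36.4
grasp_force: 29.2
angle -82.8 r 50.3 z 140.6
[[0.19, -0.06, -0.01], [0.18, -0.08, -0.0], [0.16, -0.11, -0.0], [0.14, -0.13, 0.0], [0.12, -0.15, 0.0], [0.1, -0.17, 0.0], [0.07, -0.18, 0.0], [0.04, -0.19, 0.0], [0.01, -0.2, 0.0], [-0.02, -0.19, 0.0], [-0.05, -0.19, 0.0], [-0.08, -0.18, 0.0], [-0.11, -0.16, 0.0], [-0.13, -0.14, 0.0], [-0.15, -0.12, 0.0], [-0.17, -0.1, 0.0], [-0.18, -0.07, 0.0], [-0.19, -0.04, 0.0], [-0.2, -0.01, 0.0], [-0.19, 0.02, 0.0]]
side [386. 415. 198. 274.]
top [338. 436. 225. 319.]
```

View pics/st1.png

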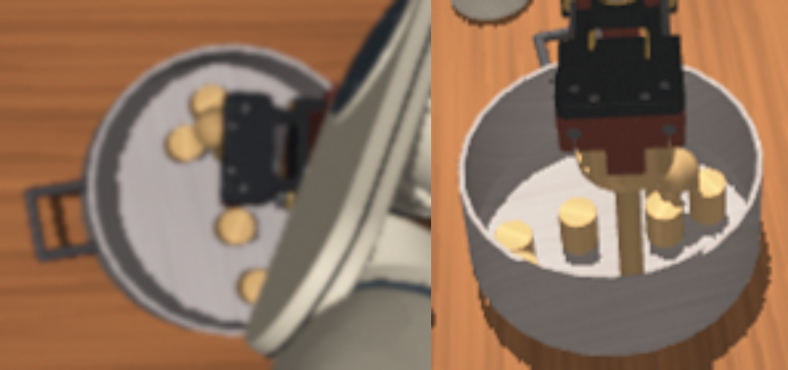

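The first heap is broken up with its plugs apart, the rod is upright and the pan hasn't shifted. Continuing.

```bash
python3 -m jog '[[0.19,-0.06,0,0,0,0,0],[0.18,-0.08,0,0,0,0,0],[0.16,-0.11,0,0,0,0,0],[0.14,-0.13,0,0,0,0,0],[0.12,-0.15,0,0,0,0,0],[0.1,-0.17,0,0,0,0,0],[0.07,-0.18,0,0,0,0,0],[0.04,-0.19,0,0,0,0,0],[0.01,-0.2,0,0,0,0,0],[-0.02,-0.19,0,0,0,0,0],[-0.05,-0.19,0,0,0,0,0],[-0.08,-0.18,0,0,0,0,0],[-0.11,-0.16,0,0,0,0,0],[-0.13,-0.14,0,0,0,0,0],[-0.15,-0.12,0,0,0,0,0],[-0.17,-0.1,0,0,0,0,0],[-0.18,-0.07,0,0,0,0,0],[-0.19,-0.04,0,0,0,0,0],[-0.2,-0.01,0,0,0,0,0],[-0.19,0.02,0,0,0,0,0]]'; python3 st.py 20 9 50
```

```text
t: 13.4
ee_pos: [520.5, -218.9, 140.7]
orientation: [-3.14, 0.113, 0.0]
ft_force: [-0.8, -0.2, -1.3]
width: 36.8
grasp_force: 29.2
angle 97.6 r 49.6 z 140.7
[[-0.19, 0.04, -0.01], [-0.18, 0.08, 0.0], [-0.16, 0.11, 0.0], [-0.14, 0.13, 0.0], [-0.12, 0.15, 0.0], [-0.09, 0.17, 0.0], [-0.07, 0.18, 0.0], [-0.04, 0.19, -0.0], [-0.01, 0.2, -0.0], [0.02, 0.19, -0.0], [0.05, 0.19, -0.0], [0.08, 0.18, -0.0], [0.11, 0.16, -0.0], [0.13, 0.14, -0.0], [0.15, 0.12, -0.0], [0.17, 0.09, -0.0], [0.18, 0.07, -0.0], [0.19, 0.04, -0.0], [0.2, 0.01, -0.0], [0.19, -0.02, -0.0]]
```

```bash
python3 -m jog '[[-0.19,0.06,0,0,0,0,0],[-0.18,0.08,0,0,0,0,0],[-0.16,0.11,0,0,0,0,0],[-0.14,0.13,0,0,0,0,0],[-0.12,0.15,0,0,0,0,0],[-0.1,0.17,0,0,0,0,0],[-0.07,0.18,0,0,0,0,0],[-0.04,0.19,0,0,0,0,0],[-0.01,0.2,0,0,0,0,0],[0.02,0.2,0,0,0,0,0],[0.05,0.19,0,0,0,0,0],[0.08,0.18,0,0,0,0,0],[0.11,0.16,0,0,0,0,0],[0.13,0.14,0,0,0,0,0],[0.15,0.12,0,0,0,0,0],[0.17,0.1,0,0,0,0,0],[0.18,0.07,0,0,0,0,0],[0.19,0.04,0,0,0,0,0],[0.2,0.01,0,0,0,0,0],[0.19,-0.02,0,0,0,0,0]]'; python3 st.py 1 9 50;  python3 -m jog '[[0.19,-0.06,0,0,0,0,0],[0.18,-0.08,0,0,0,0,0],[0.16,-0.11,0,0,0,0,0],[0.14,-0.13,0,0,0,0,0],[0.12,-0.15,0,0,0,0,0],[0.1,-0.17,0,0,0,0,0],[0.07,-0.18,0,0,0,0,0],[0.04,-0.19,0,0,0,0,0],[0.01,-0.2,0,0,0,0,0],[-0.02,-0.19,0,0,0,0,0],[-0.05,-0.19,0,0,0,0,0],[-0.08,-0.18,0,0,0,0,0],[-0.11,-0.16,0,0,0,0,0],[-0.13,-0.14,0,0,0,0,0],[-0.15,-0.12,0,0,0,0,0],[-0.17,-0.1,0,0,0,0,0],[-0.18,-0.07,0,0,0,0,0],[-0.19,-0.04,0,0,0,0,0],[-0.2,-0.01,0,0,0,0,0],[-0.19,0.02,0,0,0,0,0]]'; python3 st.py 20 9 50; python3 - <<'E'
from h import *
im=optics.get_image("top"); a=cv2.resize(im[210:330,330:470],(560,480))
im=optics.get_image("side"); b=cv2.resize(im[280:420,235:370],(463,480))
cv2.imwrite("pics/st2.png",cv2.resize(np.hstack([a,b])[:,:,::-1],None,fx=.77,fy=.77))
E
```

```text
t: 15.4
ee_pos: [533.3, -318.4, 140.7]
orientation: [3.14, -0.112, 0.0]
ft_force: [-0.7, 0.3, -0.6]
width: 36.5
grasp_force: 29.2
angle -82.8 r 50.8 z 140.7
[[0.19, -0.07, -0.01]]
t: 17.4
ee_pos: [520.5, -219.3, 140.7]
orientation: [3.14, -0.113, -0.0]
ft_force: [0.3, -0.6, -1.1]
width: 36.8
grasp_force: 29.2
angle 97.6 r 49.2 z 140.7
[[-0.19, 0.03, -0.01], [-0.18, 0.08, 0.0], [-0.16, 0.11, 0.0], [-0.14, 0.13, 0.0], [-0.12, 0.16, 0.0], [-0.09, 0.17, 0.0], [-0.07, 0.18, 0.0], [-0.04, 0.19, 0.0], [-0.01, 0.2, 0.0], [0.02, 0.19, -0.0], [0.05, 0.19, -0.0], [0.08, 0.18, -0.0], [0.11, 0.16, -0.0], [0.13, 0.14, -0.0], [0.16, 0.12, -0.0], [0.17, 0.09, -0.0], [0.18, 0.07, -0.0], [0.19, 0.04, -0.0], [0.2, 0.01, -0.0], [0.19, -0.02, -0.0]]
```

View pics/st2.png

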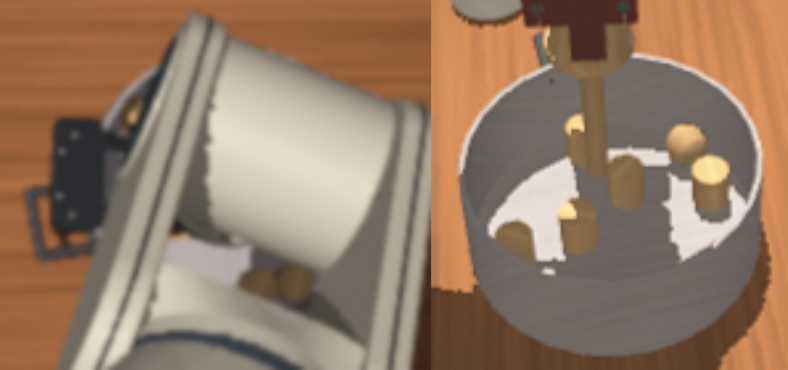

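Two turns are done and everything seems spread out, though the view is partly hidden. I'll add a third turn as margin, then lift straight up and look.

```bash
python3 -m jog '[[-0.19,0.04,0,0,0,0,0],[-0.18,0.08,0,0,0,0,0],[-0.16,0.11,0,0,0,0,0],[-0.14,0.13,0,0,0,0,0],[-0.12,0.15,0,0,0,0,0],[-0.1,0.17,0,0,0,0,0],[-0.07,0.18,0,0,0,0,0],[-0.04,0.19,0,0,0,0,0],[-0.01,0.2,0,0,0,0,0],[0.02,0.2,0,0,0,0,0],[0.05,0.19,0,0,0,0,0],[0.08,0.18,0,0,0,0,0],[0.11,0.16,0,0,0,0,0],[0.13,0.14,0,0,0,0,0],[0.15,0.12,0,0,0,0,0],[0.17,0.1,0,0,0,0,0],[0.18,0.07,0,0,0,0,0],[0.19,0.04,0,0,0,0,0],[0.2,0.01,0,0,0,0,0],[0.19,-0.02,0,0,0,0,0]]';  python3 -m jog '[[0.19,-0.06,0,0,0,0,0],[0.18,-0.08,0,0,0,0,0],[0.16,-0.11,0,0,0,0,0],[0.14,-0.13,0,0,0,0,0],[0.12,-0.15,0,0,0,0,0],[0.1,-0.17,0,0,0,0,0],[0.07,-0.18,0,0,0,0,0],[0.04,-0.19,0,0,0,0,0],[0.01,-0.2,0,0,0,0,0],[-0.02,-0.19,0,0,0,0,0],[-0.05,-0.19,0,0,0,0,0],[-0.08,-0.18,0,0,0,0,0],[-0.11,-0.16,0,0,0,0,0],[-0.13,-0.14,0,0,0,0,0],[-0.15,-0.12,0,0,0,0,0],[-0.17,-0.1,0,0,0,0,0],[-0.18,-0.07,0,0,0,0,0],[-0.19,-0.04,0,0,0,0,0],[-0.2,-0.01,0,0,0,0,0],[-0.19,0.02,0,0,0,0,0]]'; python3 st.py 1 9 50; python3 -m jog '[[0,0,-0.3,0,0,0,0],[0,0,-0.7,0,0,0,0],[0,0,-0.9,0,0,0,0],[0,0,-0.9,0,0,0,0],[0,0,-0.7,0,0,0,0],[0,0,-0.4,0,0,0,0],[0,0,-0.1,0,0,0,0],[0,-0.5,0,0,0,0,0],[0,-0.8,0,0,0,0,0],[0,-1,0,0,0,0,0],[0,-1,0,0,0,0,0],[0,-0.8,0,0,0,0,0],[0,-0.5,0,0,0,0,0],[0,0,0,0,0,0,0]]'; python3 - <<'E'
from h import *
im=optics.get_image("top"); a=cv2.resize(im[210:330,330:470],(560,480))
im=optics.get_image("side"); b=cv2.resize(im[280:420,235:370],(463,480))
cv2.imwrite("pics/st3.png",cv2.resize(np.hstack([a,b])[:,:,::-1],None,fx=.77,fy=.77,interpolation=cv2.INTER_AREA))
C={n:cam(n) for n in("side","top")}
for n in C:
  for t in ("plug0_center","ball0_center"): print(n,t,[(round(d["conf"],2),np.round(d["extent"]).tolist(), (onz(C[n],d["extent"][:2],20)[:2]-[527,-268]).round().tolist()) for d in optics.masks_of(t,n)])
  m=mask("pan",n); print(n,None if m is None else bb(m))
E
```

```text
t: 19.5
ee_pos: [533.3, -318.0, 140.7]
orientation: [3.14, -0.112, 0.0]
ft_force: [-0.7, -0.5, -1.3]
width: 36.7
grasp_force: 29.2
t: 21.5
ee_pos: [520.5, -218.9, 140.7]
orientation: [-3.14, 0.113, 0.0]
ft_force: [0.2, -0.3, -0.7]
width: 36.4
grasp_force: 29.2
angle 97.6 r 49.6 z 140.7
[[-0.19, 0.04, -0.01]]
t: 22.9
ee_pos: [534.1, -33.3, 300.2]
orientation: [-3.139, 0.108, 0.002]
ft_force: [0.4, -0.3, -0.5]
width: 36.7
grasp_force: 29.2
side plug0_center [(0.66, [267.0, 371.0, 17.0, 12.0], [-67.0, -16.0])]
side ball0_center [(0.71, [291.0, 189.0, 30.0, 69.0], [12.0, 593.0])]
side [245. 361. 289. 415.]
top plug0_center [(0.64, [413.0, 303.0, 14.0, 12.0], [-68.0, -24.0])]
top ball0_center [(0.55, [434.0, 275.0, 14.0, 12.0], [-8.0, -72.0]), (0.44, [408.0, 287.0, 12.0, 15.0], [-32.0, -13.0])]
top [340. 453. 225. 319.]
```

View pics/st3.png

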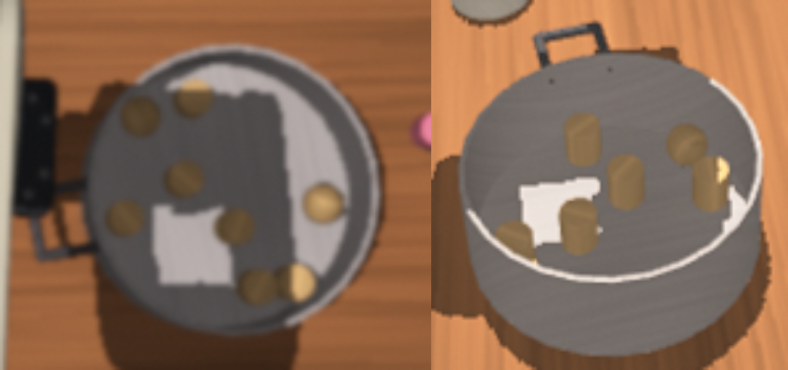

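All eight show in the top view as separate pieces, and the pan is in place. The pair at crop (260,285)/(295,283) is close, so I'll take a wrist view of it.

```bash
python3 -m jog '[[-0.2,0.5,0,0,0,0,0],[-0.25,0.8,0,0,0,0,0],[-0.25,1,0,0,0,0,0],[-0.25,1,0,0,0,0,0],[-0.25,1,0,0,0,0,0],[-0.25,0.9,0,0,0,0,0],[-0.2,0.6,0,0,0,0,0],[0,0.2,0,0,0,0,0],[0,0,0,0,0,0,0],[0,0,0,0,0,0,0]]'; python3 - <<'E'
from h import *
import pickle
o=ctrl.get_obs(); im=optics.get_image("wrist"); cv2.imwrite("pics/w4raw.png",im[:,:,::-1]); pickle.dump(o,open("o4.pkl","wb"))
c=cam("wrist",o); q=proj(c,circ(100,75)+[527,-268,0]); u0,v0=np.maximum(q.min(0).astype(int)-4,0); u1,v1=q.max(0).astype(int)+5; print(u0,v0,u1,v1)
a=im[v0:v1,u0:u1]; s=min(790/a.shape[1],590/a.shape[0]); a=cv2.convertScaleAbs(a,alpha=1.5,beta=15)
cv2.imwrite("pics/w4.png",cv2.resize(a,None,fx=s,fy=s,interpolation=cv2.INTER_CUBIC)[:,:,::-1]); print(s)
for t in ("plug0_center","ball0_center"): print(t,[(round(d["conf"],2),np.round(d["extent"]).tolist(), (onz(c,d["extent"][:2],20)[:2]-[527,-268]).round().tolist()) for d in optics.masks_of(t,"wrist")])
E
```

```text
t: 24.3
ee_pos: [451.6, -269.5, 300.6]
orientation: [-3.139, 0.113, 0.0]
ft_force: [-0.7, -0.3, -0.7]
width: 36.5
grasp_force: 29.2
208 24 415 238
2.7570093457943927
plug0_center [(0.76, [338.0, 194.0, 26.0, 28.0], [-66.0, -25.0])]
ball0_center [(0.72, [379.0, 140.0, 27.0, 29.0], [-7.0, -76.0])]
```

View pics/w4.png

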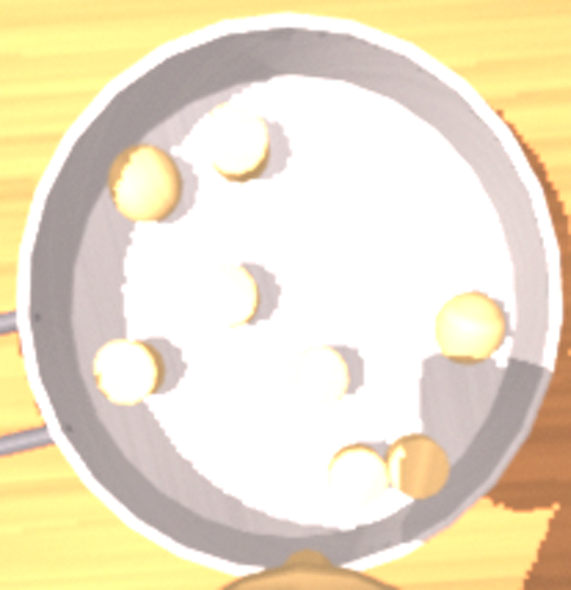

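The wrist view shows all eight pieces standing separately on the floor. The balls are at (145,183) and (470,327), and the close pair at (358,475)/(420,467) stands side by side. Returning the rod.

```bash
python3 -m jog '[[0.03,-0.4,0,0,0,0,0],[0.03,-0.8,0,0,0,0,0],[0.03,-1,0,0,0,0,0],[0.03,-1,0,0,0,0,0],[0.03,-1,0,0,0,0,0],[0.03,-1,0,0,0,0,0],[0.03,-1,0,0,0,0,0],[0.03,-1,0,0,0,0,0],[0.03,-1,0,0,0,0,0],[0.03,-1,0,0,0,0,0],[0.03,-1,0,0,0,0,0],[0.03,-0.9,0,0,0,0,0],[0.03,-0.6,0,0,0,0,0],[0.03,-0.2,0,0,0,0,0],[0,0,0,0,0,0,0],[0,0,0,0,0,0,0]]'; python3 - <<'E'
from h import *
o=ctrl.get_obs(); M=R.from_rotvec(o["orientation"]).as_matrix()
print(((np.array([503.2,205.1,161.1])-o["ee_pos"])@M/40).round(3), M[:2,0].round(3))
C={n:cam(n) for n in("side","top")}; tip=o["ee_pos"]-[0,0,131]
for n in C:
    optics.get_image(n); m=mask("rod",n)
    if m is not None:
        b=bb(m); print(n,b,"tip pred",proj(C[n],tip).round(1)); 
        if n=="side":
            for v in range(int(b[2]),int(b[3]),4): u=np.nonzero(m[v])[0]; print(v,u.min() if len(u) else 0,u.max() if len(u) else 0,end="; ")
E
```

```text
t: 26.05
ee_pos: [501.7, 203.2, 300.6]
orientation: [3.139, -0.112, -0.001]
ft_force: [0.0, -0.4, -1.4]
width: 36.2
grasp_force: 29.2
[ 0.037 -0.051  3.486] [ 0.997 -0.071]
side [257. 284. 105. 164.] tip pred [[274.4 162. ]]
105 275 278; 109 257 283; 113 257 283; 117 260 278; 121 267 274; 125 268 274; 129 268 274; 133 268 275; 137 269 275; 141 269 275; 145 270 276; 149 270 276; 153 270 276; 157 271 276; 161 271 276;
```

```bash
python3 -m jog '[[0.04,-0.05,0.0,0,0,0,0],[0,0,0.2,0,0,0,0],[0,0,0.5,0,0,0,0],[0,0,0.7,0,0,0,0],[0,0,0.7,0,0,0,0],[0,0,0.6,0,0,0,0],[0,0,0.4,0,0,0,0],[0,0,0.15,0,0,0,0],[0,0,0,0,0,0,0],[0,0,0,0,0,0,0]]'
```

```text
t: 27.25
ee_pos: [504.5, 205.5, 171.2]
orientation: [-3.139, 0.113, -0.001]
ft_force: [0.7, 0.3, -0.4]
width: 36.7
grasp_force: 29.2
```

```bash
python3 -m jog '[[-0.03,0,0.12,0,0,0,0],[0,0,0.08,0,0,0,0],[0,0,0.05,0,0,0,0],[0,0,0,0,0,0,0],[0,0,0,0,0,0,0]]'
```

```text
t: 27.75
ee_pos: [502.9, 205.6, 161.1]
orientation: [-3.139, 0.113, -0.001]
ft_force: [-2.3, -0.3, 4.0]
width: 36.1
grasp_force: 29.2
```

The rod is resting on the fork (about 4 N upward). Releasing and backing off straight up.

```bash
python3 -m jog '[[0,0,0,0,0,0,0.55],[0,0,0,0,0,0,0.7],[0,0,0,0,0,0,1],[0,0,0,0,0,0,1],[0,0,0,0,0,0,1],[0,0,0,0,0,0,1],[0,0,0,0,0,0,1],[0,0,0,0,0,0,1]]'
```

```text
t: 28.55
ee_pos: [502.8, 205.5, 160.7]
orientation: [-3.14, 0.113, 0.0]
ft_force: [0.7, -0.2, -0.2]
width: 87.8
grasp_force: 0.0
```

```bash
python3 -m jog '[[0,0,-0.3,0,0,0,1],[0,0,-0.6,0,0,0,1],[0,0,-0.9,0,0,0,1],[0,0,-1,0,0,0,1],[0,0,-1,0,0,0,1],[0,0,-0.4,0,0,0,1],[-1,0,0,0,0,0,1],[-0.5,0,0,0,0,0,1],[0,0,0,0,0,0,1],[0,0,0,0,0,0,1],[0,0,0,0,0,0,1]]'; python3 - <<'E'
from h import *
o=ctrl.get_obs(); print(o["ee_pos"])
w=optics.get_image("wrist"); t=optics.get_image("top"); s=optics.get_image("side")
c=cam("wrist",o); m=mask("rod","wrist"); b=bb(m); print("wrist",b,"collar",onz(c,((b[0]+b[1])/2,(b[2]+b[3])/2),158).round(1))
C=cam("side"); P=np.vstack([circ(30,0),circ(30,8),circ(8,-120),np.array([[x,y,64] for x in(-12,12) for y in(-18,18)])])+[503,205,150]
q=proj(C,P); m=mask("rod","side"); print("side",bb(m),q.min(0).round(),q.max(0).round())
for n in("side","top"):
  m=mask("pan",n); print(n,bb(m))
A=cv2.resize(w[0:240,150:470],(400,300)); B=cv2.resize(s[130:430,200:420],(440,600)); D=cv2.resize(t[200:330,300:474],(400,299)); D=cv2.copyMakeBorder(D,0,1,0,0,0)
out=np.hstack([np.vstack([A,D]),B]); cv2.imwrite("pics/fin.png",cv2.resize(out,(798,570))[:,:,::-1])
E
```

```text
t: 29.65
ee_pos: [443.9, 209.9, 329.2]
orientation: [-3.139, 0.113, -0.002]
ft_force: [-0.1, 0.0, 0.3]
width: 87.5
grasp_force: 0.0
[443.90740226 209.91911027 329.16989399]
wrist [286. 354. 121. 191.] collar [502.6 204.5 158. ]
side [263. 288. 142. 213.] [263. 140.] [288. 213.]
side [246. 361. 289. 415.]
top [339. 453. 225. 319.]
```

View pics/fin.png

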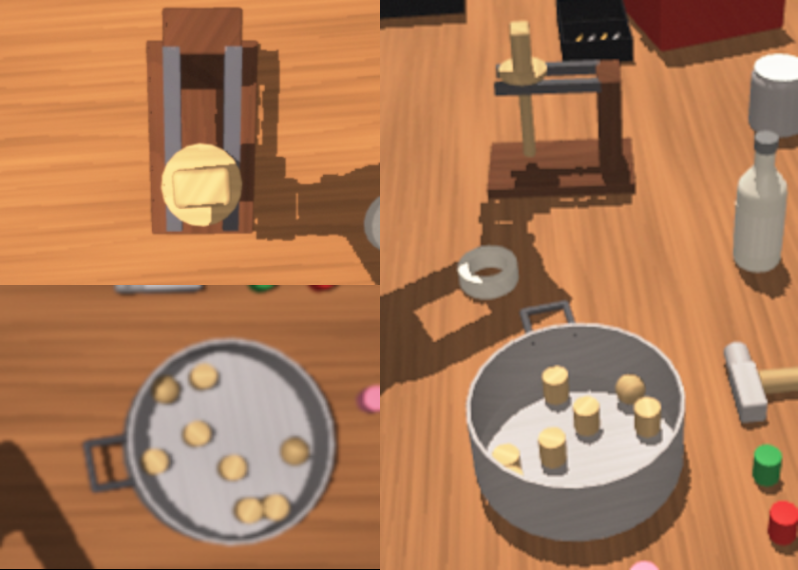

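The rod hangs upright in the fork (wrist crop (200,185), collar measured at (503,205)). All eight pieces lie singly on the pan floor, and the pan and bystanders are unmoved. Handing in.

```bash
python3 -c "
from workcell import ctrl; print(ctrl.close_job())"
```

```text
the job is handed in; nothing more can be done
None
```

I stirred the pan three full turns anticlockwise, starting at the lug; all eight plugs and balls now lie singly on its floor, the rod hangs upright in its fork, and the job was handed in at about 30 s of the 69 s allowed.

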